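# Refit the bean gate's return spring and let the gate snap shut and lock

## Task

Refit the return spring of the bean dispenser's gate: hook the pin under the spring's black grip into the hole of the blue gate arm, then stretch the spring and put the steel eye beyond its orange grip over the fixed post low on the sloping panel, while the gate stays locked open. Then pull the red plunger knob out so that the spring swings the gate shut, and let the plunger go back in so that it locks the gate. Leave the things standing around where they are.

Things in the scene. Friction and masses are not known exactly. Their poses are not given: they have to be found in the camera images.
- dispenser: Bean dispenser fixed on the worktop: wedge 200 mm deep, 192 wide, aluminium front panel sloping up 30 deg to the back, from 30 to 145 mm high; hopper behind it 256 mm tall. Origin: middle of the underside; x to the back, y left, z up; panel surface 87.5 mm above it. Below, 'up-slope' and 'out' are the panel's own directions: out is its normal, leaning 30 deg from vertical to the front.
- post_top (a point): Top centre of the fixed steel post for the eye, 31 mm out from the panel: 8 mm stem, 11 mm round head over the last 5 mm, shoulder 20 mm wide and 12 mm high at its foot, on which the eye rests. x up-slope, y left, z out along the post. It stands 157 mm down-slope of the gate hole (gate open).
- gate_hole (a point): Centre of the mouth of the hole for the pin, in the steel boss (29 mm across) of the blue gate arm: 13 mm wide, right through the 16 mm tall boss; mouth 20 mm out from the panel, 4 mm gap behind the boss. z out along the hole; x up-slope and y left while the gate is open (they turn with it).
- plunger_knob (a point): Centre of the top face of the red plunger knob, right of the gate's pivot: 22 mm across over its top 9 mm, below that a 17 mm neck; 25 mm tall in all, above a brass collar; top 61 mm out from the panel. x up-slope, y left, z out = the way it is pulled.
- gate (a joint): Angle of the gate about its pivot (rad): 0 = open, locked by the plunger; 0.75 to 0.785 = shut over the outlet, at its stop. Stiff pivot: it does not fall shut by itself; only the fitted spring shuts it.
- plunger (a joint): How far the plunger is pulled out (m): 0 = fully in, 0.014 = fully out; the gate is free above about 0.008. Its spring pushes it in with 3.5 N at 0 and 7 N fully out. It snaps into a second index hole when the gate is shut.
- spring: Tension spring with black pin end, 140 mm long. Origin: at the level of the pin's lower tip, on the axis of its shank; x from the eye to the pin end, z up along the pin. Steel pin 6 mm thick, 18 mm long, its lower end bent 3.5 mm towards the eye as a hook, under a black grip 26 (x) x 14 (y) x 34 mm that spans z 18 to 52 mm. It starts flat on the worktop, z up, coil towards the robot.
- pin_grip (a point): Centre of the top of the black grip, 52 mm above the pin's tip; axes as spring. A short nose (10 mm wide, z 19 to 26 mm) joins the grip to the coil.
- eye (a point): Centre of the underside of the steel eye, 115 mm from the pin at rest, at most 190 (pull 1.2 N + 80 N per m of stretch): ring 25 mm outside, 17 inside, 10 thick; underside 14 mm above pin-tip level. x towards the pin end, z up along its axis. The 12 mm thick coil bends up easily at both ends, up to 0.6 rad, so the eye can be lifted level with the pin in its hole; it cannot sag from the pin end.
- eye_grip (a point): Centre of the top of the orange grip between coil and eye: block 20 (x) x 14 (y) mm, its centre 27 mm from the eye's centre towards the pin end, top 38 mm above the eye's underside; free for fingers down to 6 mm below that underside, where a foot 34 mm wide begins. Grip low, near the coil's height, or the pull twists it in the grip. x towards the pin end, z up.
- tamper: Bystander: coffee tamper, 58 mm base, 94 mm tall, origin under its centre.
- espresso_cup: Bystander: white cup, 56 mm tall, origin under its centre.
- can_rose: Bystander: storage canister with pink filling and brown lid, 180 x 98 x 117 mm, origin under its centre.
- spice_jar: Bystander: small jar with a red cap, 44 mm wide, 90 mm tall.
- milk_jug: Bystander: steel-white milk jug, 119 mm tall.
- label_roll: Bystander: small white paper roll, 41 mm wide, 26 mm tall.
- cocoa_jar: Bystander: cocoa jar, 96 mm wide, 169 mm tall.

How it is judged:
On the way, in this order (a step that is already met when the one before it is completed fails the run):
1. the spring's pin is in the gate arm's hole, the gate still open (z of spring in the frame of gate_hole below -0.008 m and x of spring in the frame of gate_hole between -0.006 and 0.006 m and y of spring in the frame of gate_hole between -0.006 and 0.006 m and value of joint gate below 0.1 rad), for 0.2 s.
2. the spring is stretched with its eye over the post and let go, its pin still in the hole, the gate still open and locked (all of step 1 and z of eye in the frame of post_top below -0.01 m and x of eye in the frame of post_top between -0.009 and 0.009 m and y of eye in the frame of post_top between -0.009 and 0.009 m and distance between spring and eye above 0.14 m and value of joint plunger below 0.003 m and contact force between the fingers and spring below 0.5 N), for 0.2 s.
3. the plunger is pulled out (value of joint plunger above 0.007 m), for 0.1 s.
At the end, for the whole second after the job is handed in: The gate is shut (over 0.72 rad), the plunger back in (under 3 mm out), the spring's pin at least 8 mm deep in the gate hole and within 6 mm of its axis, the eye round the post (within 9 mm of its axis each way), its underside at least 10 mm below the post's top, and the spring at rest (z of spring in the frame of gate_hole below -0.008 m and x of spring in the frame of gate_hole between -0.006 and 0.006 m and y of spring in the frame of gate_hole between -0.006 and 0.006 m and z of eye in the frame of post_top below -0.01 m and x of eye in the frame of post_top between -0.009 and 0.009 m and y of eye in the frame of post_top between -0.009 and 0.009 m and value of joint gate above 0.72 rad and value of joint plunger below 0.003 m and linear speed of spring below 0.03 m/s); the robot touches nothing.
It fails at once if a bystander is moved more than 3 cm (distance of any of tamper, espresso_cup, can_rose, spice_jar, milk_jug, label_roll, cocoa_jar from where it was at the start of the episode above 0.03 m).
It also fails if it takes over 67 s, if anything falls off the work surface, if the arm or the gripper's body presses on something with over 40 N, if the wrist force passes 120 N, or if a joint passes its speed limit or range.

## Robot

A 6-joint arm with a two-finger parallel gripper is mounted at the origin on a cart in front of the work surface, level with it; the furniture and walls round the work are solid. World frame = base frame: x ahead of the robot, y to its left, z up, the work surface at z = 0. Lengths are in m, angles in rad, forces in N, time in s.
With the tool pointing down it reaches from about 0.25 to 0.85 m from the base axis. Payload 12.5 kg.
Tool frame: the origin (TCP) lies at the very end of the fingers, on their centre line; the grasp point (between the pads) lies 19 mm behind it (bot.grip_depth is the distance from the TCP to the grasp point, in m); z points along the fingers, x is the direction in which the jaws open and shut, and the axes are right-handed (so a half turn about z gives the same grasp; the last joint's range is limited). The gripper opens to 93 mm and grips with 3 to 60 N. Pads are 15 mm wide; open, the fingers measure 128 mm over their backs; the gripper's body (75 mm by 188 mm) begins 65 mm behind the grasp point.
Start: joints at [1.05, 0.351, 1.652, -0, 1.139, -0.085], TCP at [0.232, 0.499, 0.199] pointing down, gripper open.
Joint ranges: [-2.75, 2.75], [-0.79, 2.1], [0.01, 2.65], [-1.57, 4.71], [0.07, 3.14], [-2.87, 2.87]. Speed limits (rad/s): [2.22, 2.22, 2.79, 3.14, 3.14, 3.14].

## Interface

Orientations are given as a 3x3 rotation matrix whose columns are the frame's x, y, z axes.
In Python, from bench import bot, readout, cams, workorder gives the robot as it stands. Calls block until the motion is done:
- bot.movep(position, orientation): joint-space move of the TCP to a pose.
- bot.move_l(position, attitude=None, max_speed=0.15, max_force=None): straight line of the TCP; attitude=None keeps the orientation; max_speed is the mean speed in m/s. With max_force (N) it stops when the force on the tool has changed by that much, and returns True; else False.
- bot.goto_joints(angles): joint-space move.
- bot.gripper_to(opening, grasp_force=None): finger opening in m; grasp_force is the grip in N (None keeps the last); returns when the fingers have stopped.
- bot.dwell(seconds).
- bot.ik(position, orientation): joint angles nearest the present ones, or None.
- readout.sense(): the state.
- cams.read_camera(name): name is "side" or "top"; returns (picture, depth): 420x560x3 uint8, red, green, blue; 420x560 float32, m along the optical axis (not along the pixel's ray), 0 where there is no reading.
- cams.get_calibration(name): a dict with "K" (3x3 intrinsics, pixels), "extrinsics" (4x4, takes a point from camera to world coordinates). Camera axes: x right, y down, z forward; pixel columns grow to the right and rows downward; lengths in m; the calibration is good to about 2 mm. A picture is of the moment at which its call begins. get_calibration takes no time and is no camera call.
A pose or a line that the arm cannot do raises bot.Unreachable and nothing moves.
- workorder.job_done(): hands the job in, once; it reports no verdict.
Trained networks look in the newest picture that a camera, given by its name, has taken for a name from the list of things; names that differ only in an ending like _2 or _b are one class to them, and where a whole thing is asked for, a point or a joint stands for the part that bears it (a point fixed in the world has none). Each returns a list of dicts, best first, with "conf" (0 to 1); they miss things now and then, are a little off and sometimes report something else, mostly with a low value. They report only what shows in the picture. A call takes as long as a camera call.
- cams.recognise(name, camera): "xyz" ([x, y, z] in m, in the coordinates of the camera as it stood for that picture, good to about 4 mm: the middle of the surface that is visible of it).
- cams.mark_of(name, camera): "xyz" ([x, y, z] in m, in the coordinates of the camera as it stood for that picture, good to about 4 mm: a listed point, or the origin of a listed thing).
The state is a dict: "time": time; "joints": joint angles; "qvel": joint speeds; "joint_efforts": joint torques, N m; "eef_pos": TCP position; "eef_rot": TCP orientation; "force": force on the tool from outside, world axes, zero at the start; "ft_torque": the same for the moment, N m; "finger_gap": finger opening in m.
Only numpy, scipy, OpenCV 4.12 (cv2) and the standard library are available. Lean on these libraries where they do the work, as an engineer would, in place of code of your own. Each camera call takes 0.05 s, during which the arm holds its last target.

## Working session

There is one attempt and no reset: what is moved stays moved. The work goes in short steps, each a Python script; the robot and the scene stay as the last script left them, time stands still between calls to the robot, and variables do not carry over. Pictures are saved under pics/ and viewed, and the job is handed in when it is done.

```bash
ls; mkdir -p pics; cat > h.py <<'E'
import numpy as np, cv2
from bench import bot, readout, cams, workorder
def snap(c,fn):
    im,d=cams.read_camera(c); cv2.imwrite('pics/'+fn,im[:,:,::-1]); np.save('pics/%s_d.npy'%fn[:-4],d); return im,d
def w(c,p):
    T=np.array(cams.get_calibration(c)["extrinsics"]); return T[:3,:3]@np.array(p)+T[:3,3]
def px(c,u,v,d):
    K=np.array(cams.get_calibration(c)["K"]); z=d[v,u]; return w(c,[(u-K[0,2])*z/K[0,0],(v-K[1,2])*z/K[1,1],z])
def proj(c,p):
    g=cams.get_calibration(c);T=np.linalg.inv(np.array(g["extrinsics"]));q=np.array(g["K"])@(T[:3,:3]@np.array(p)+T[:3,3]);return q[:2]/q[2]
E
python3 - <<'E'
from h import *
np.set_printoptions(precision=4,suppress=True)
for c in ("side","top"):
    snap(c,c+'0.png'); g=cams.get_calibration(c); print(c,np.array(g["K"]),np.array(g["extrinsics"]))
    for n in ["dispenser","post_top","gate_hole","plunger_knob","spring","pin_grip","eye","eye_grip"]:
        r=cams.mark_of(n,c); print(n,[(w(c,x["xyz"]),round(x["conf"],2)) for x in r[:2]])
print(readout.sense())
E
```

```text
pics
side [[387.6044   0.     280.5044]
 [  0.     387.6044 217.0033]
 [  0.       0.       1.    ]] [[ 0.9706 -0.098   0.2196  0.2677]
 [-0.2393 -0.4864  0.8403 -1.0155]
 [ 0.0244 -0.8682 -0.4956  0.6634]
 [ 0.      0.      0.      1.    ]]
dispenser [(array([0.5912, 0.0299, 0.0016]), 0.82), (array([ 0.5031, -0.2472,  0.0512]), 0.75)]
post_top [(array([0.4834, 0.0315, 0.0647]), 0.42)]
gate_hole []
plunger_knob [(array([ 0.5878,  0.0284, -0.0003]), 0.16)]
spring []
pin_grip [(array([ 0.5024, -0.2478,  0.0509]), 0.89), (array([ 0.3825, -0.2395,  0.0152]), 0.35)]
eye [(array([ 0.3815, -0.2371,  0.015 ]), 0.55), (array([ 0.5794, -0.3653,  0.0026]), 0.42)]
eye_grip [(array([ 0.4146, -0.2389,  0.0531]), 0.67)]
top [[405.4625   0.     288.1064]
 [  0.     405.4625 215.1531]
 [  0.       0.       1.    ]] [[ 0.0057 -0.9969  0.0781  0.3857]
 [-1.     -0.0057 -0.0001 -0.0698]
 [ 0.0006 -0.0781 -0.9969  1.4616]
 [ 0.      0.      0.      1.    ]]
dispenser [(array([0.5909, 0.0326, 0.0033]), 0.77)]
post_top [(array([0.4833, 0.0381, 0.0621]), 0.56)]
gate_hole [(array([0.6248, 0.0435, 0.1363]), 0
[... 238 characters left out ...]
0.0038]), 0.2)]
eye [(array([ 0.3836, -0.2387,  0.0128]), 0.62)]
eye_grip [(array([ 0.3844, -0.239 ,  0.0159]), 0.71), (array([ 0.4081, -0.2372,  0.0497]), 0.57)]
{'time': 0.9, 'joints': array([ 1.0504,  0.3507,  1.6518,  0.    ,  1.1391, -0.0846]), 'qvel': array([-0.0003, -0.0005,  0.    , -0.0005, -0.0001,  0.0011]), 'joint_efforts': array([  0.0003, -49.7253, -28.548 ,   0.07  ,   0.022 ,  -0.    ]), 'eef_pos': array([0.2321, 0.4986, 0.1985]), 'eef_rot': array([[ 0.4221,  0.9065,  0.    ],
       [ 0.9065, -0.4221,  0.    ],
       [ 0.    , -0.    , -1.    ]]), 'force': array([-1.014 ,  0.401 , -0.1416]), 'ft_torque': array([-0.0181, -0.0127,  0.0667]), 'finger_gap': 0.09292084301851238}
```

View pics/side0.png

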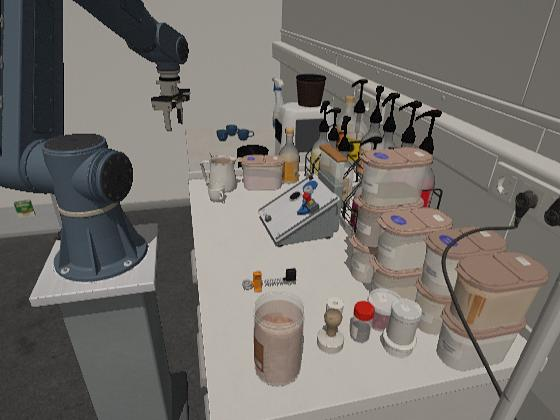

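View pics/top0.png

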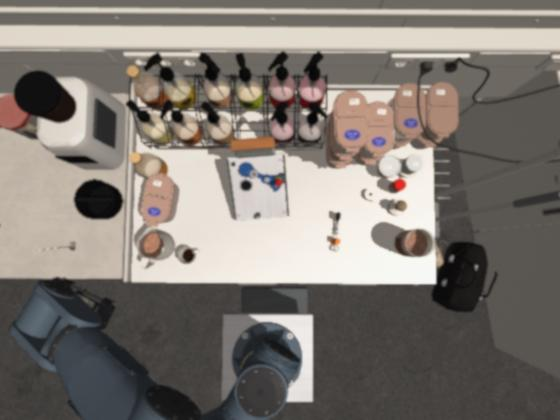

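```bash
python3 - <<'E'
import cv2,numpy as np
a=cv2.imread('pics/top0.png');s=cv2.imread('pics/side0.png')
A=cv2.resize(a[145:260,220:350],None,fx=5,fy=5,interpolation=cv2.INTER_CUBIC)
S=cv2.resize(s[170:300,235:345],None,fx=4.5,fy=4.5,interpolation=cv2.INTER_CUBIC)
cv2.imwrite('pics/topz.png',A);cv2.imwrite('pics/sidez.png',S)
E
```

```text
(no output)
```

View pics/topz.png

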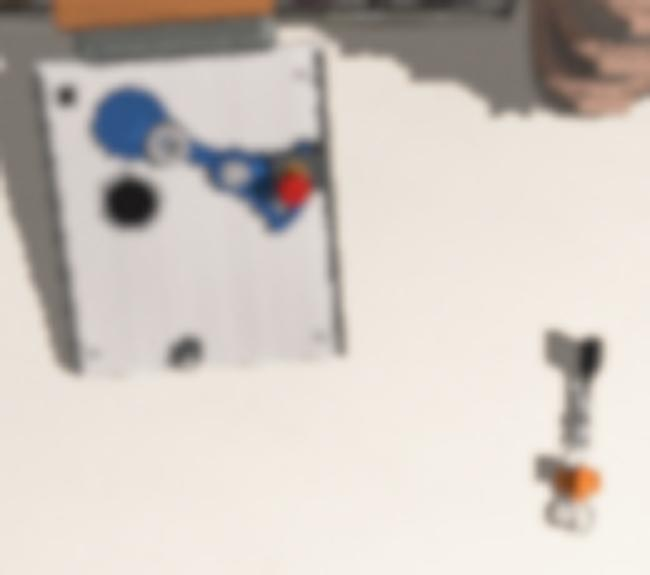

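View pics/sidez.png

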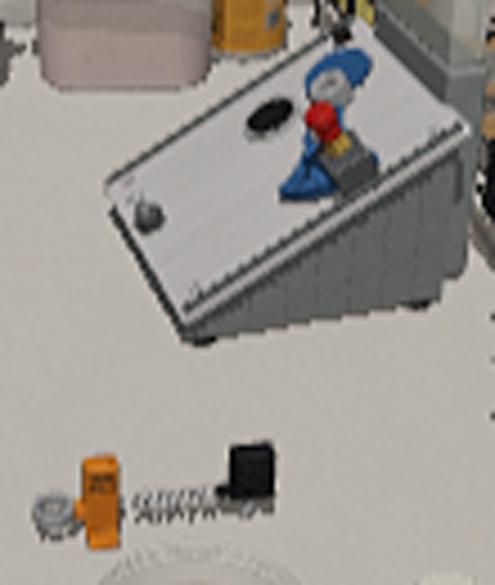

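```bash
cat > m.py <<'E'
from h import *
np.set_printoptions(precision=4,suppress=True)
def ray(c,u,v):
    g=cams.get_calibration(c);K=np.array(g["K"]);T=np.array(g["extrinsics"])
    return T[:3,3],T[:3,:3]@np.array([(u-K[0,2])/K[0,0],(v-K[1,2])/K[1,1],1])
def cloud(c,f):
    d=np.load(f);v,u=np.mgrid[:420,:560];g=cams.get_calibration(c);K=np.array(g["K"]);T=np.array(g["extrinsics"])
    P=np.stack([(u-K[0,2])*d/K[0,0],(v-K[1,2])*d/K[1,1],d],-1);return P@T[:3,:3].T+T[:3,3],d
E
python3 - <<'E'
from m import *
for c in("top","side"):
    P,d=cloud(c,'pics/%s0_d.npy'%c)
    m=(d>0)&(abs(P[...,0]-.58)<.1)&(abs(P[...,1]-.03)<.08)&(P[...,2]>.03)
    p=P[m]
    z0=.0875+(p[:,0]-.591)*np.tan(np.pi/6)
    p=p[abs(p[:,2]-z0)<.02]
    for i in range(5):
        A=np.c_[p[:,:2],np.ones(len(p))];s=np.linalg.lstsq(A,p[:,2],rcond=None)[0];r=p[:,2]-A@s;p=p[abs(r)<max(.003,1.5*np.std(r)) ]
    print(c,s,len(p),np.std(r),"slope",np.degrees(np.arctan(np.hypot(*s[:2]))),"yaw",np.degrees(np.arctan2(s[1],s[0])))
    t=(d>0)&(abs(P[...,0]-.45)<.1)&(abs(P[...,1]+.15)<.05); print("table z",np.median(P[t][:,2]))
E
```

```text
top [ 0.5728  0.0527 -0.2482] 1509 0.0016237411782839394 slope 29.908696491228234 yaw 5.261129791457828
table z 0.0005181731541658019
side [ 0.5784  0.0477 -0.2557] 1326 0.0013977331268682982 slope 30.127738367942285 yaw 4.711535175256953
table z -0.0011363807961803918
```

```bash
python3 - <<'E'
import cv2,numpy as np
a=cv2.imread('pics/top0.png');s=cv2.imread('pics/side0.png')
def crop(im,u0,v0,n,m,f): return cv2.resize(im[v0:v0+m,u0:u0+n],None,fx=f,fy=f,interpolation=cv2.INTER_NEAREST)
T=np.hstack([crop(a,238,160,50,36,8),crop(a,245,203,24,24,12)[:288]])
cv2.imwrite('pics/tz2.png',T)
S=np.hstack([crop(s,286,172,45,48,8),crop(s,255,203,32,32,12)])
cv2.imwrite('pics/sz2.png',S)
S=np.hstack([crop(s,240,260,64,35,8)]);cv2.imwrite('pics/sz3.png',S)
S=np.hstack([crop(a,322,205,28,50,10)]);cv2.imwrite('pics/tz3.png',S)
E
```

```text
(no output)
```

View pics/tz2.png

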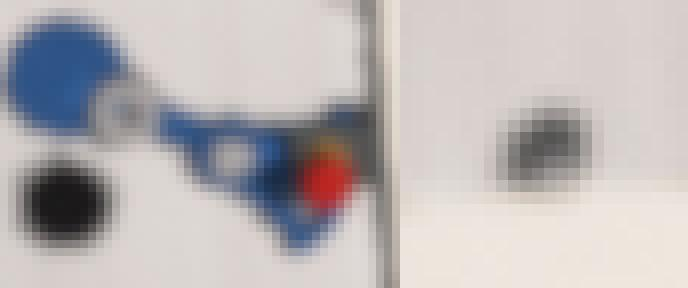

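View pics/sz2.png

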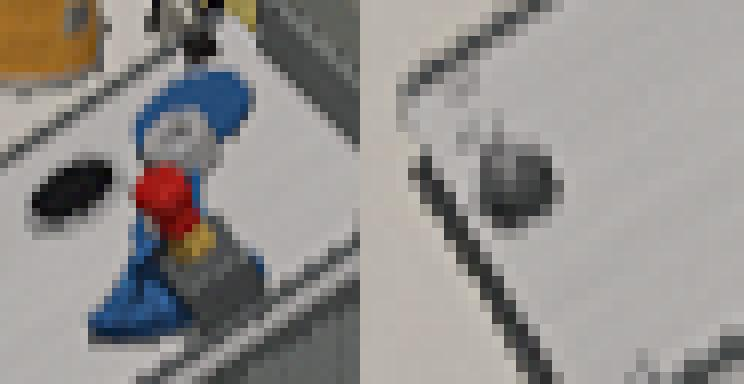

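View pics/sz3.png

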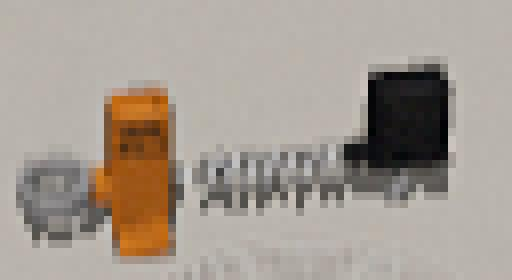

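View pics/tz3.png

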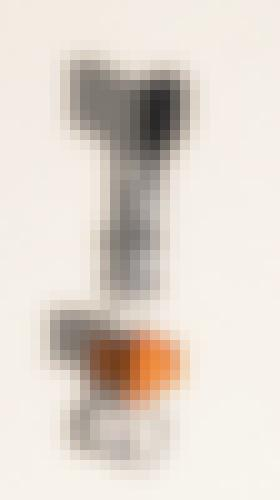

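```bash
python3 - <<'E'
from m import *
def tri(a,b):
    o1,d1=ray("top",*a);o2,d2=ray("side",*b)
    d1/=np.linalg.norm(d1);d2/=np.linalg.norm(d2)
    A=np.c_[d1,-d2];t=np.linalg.lstsq(A,o2-o1,rcond=None)[0];p=o1+t[0]*d1;q=o2+t[1]*d2
    return (p+q)/2,np.linalg.norm(p-q)
print("hole",tri((252.9,173.2),(308.25,187.6)))
print("knob",tri((238+40.7-.5,160+22.6-.5),(286+20.5-.5,172+23.7-.5)))
print("post",tri((254.3,216.5),(255+12.6-.5,203+13.5-.5)))
print("pingrip",tri((322+15.5-.5,205+10.5-.5),(240+51-.5,260+10.3-.5)))
print("eyegrip",tri((322+13.8-.5,205+35.5-.5),(240+17.2-.5,260+12.5-.5)))
for c,n in (("top","post"),):
  for p in [(.4833,.0381,.0621),(.4834,.0315,.0647)]:
    print(proj("top",p),proj("side",p))
for n in ["post_top","gate_hole","plunger_knob","pin_grip","eye","eye_grip"]:
  out=[]
  for c in("top","side"):
    for k in range(3):
      cams.read_camera(c)
      r=cams.mark_of(n,c); out+=[np.r_[w(c,x["xyz"]),x["conf"]] for x in r[:1]]
  print(n);print(np.array(out))
print(readout.sense()["time"])
E
```

```text
hole (array([0.631 , 0.0467, 0.1349]), np.float64(0.005646127975856403))
knob (array([ 0.5978, -0.0374,  0.1524]), np.float64(0.0032980005397374103))
post (array([0.4959, 0.0476, 0.0455]), np.float64(0.009510334127426181))
pingrip (array([ 0.4995, -0.2415,  0.0455]), np.float64(0.0026668106822289647))
eyegrip (array([ 0.4117, -0.2349,  0.0476]), np.float64(0.0021663059972028467))
[256.8612 218.4491] [262.3777 213.3869]
[258.7153 218.3784] [262.8279 213.6654]
post_top
[[ 0.4834  0.0398  0.0611  0.4   ]
 [ 0.4841  0.0348  0.0646  0.58  ]
 [ 0.4851  0.0346  0.0655  0.55  ]
 [ 0.4821  0.0329  0.0628  0.51  ]
 [ 0.5978 -0.0396  0.1599  0.55  ]
 [ 0.4825  0.0326  0.0668  0.38  ]]
gate_hole
[[0.6264 0.0446 0.1338 0.77  ]
 [0.6242 0.0436 0.1365 0.88  ]
 [0.6227 0.0441 0.1346 0.67  ]
 [0.6309 0.044  0.1309 0.5   ]
 [0.6304 0.0454 0.1322 0.64  ]
 [0.6349 0.0446 0.1351 0.8   ]]
plunger_knob
[[ 0.5935 -0.0386  0.1549  0.58  ]
 [ 0.5895 -0.0388  0.1567  0.6   ]
 [ 0.593  -0.035   0.1538  0.42  ]
 [ 0.596  -0.0423  0.1631  0.52  ]
 [ 0.4159 -0.2381  0.0541  0.48  ]
 [ 0.5975 -0.0432  0.1623  0.63  ]]
pin_grip
[[ 0.4991 -0.2469  0.0527  0.68  ]
 [ 0.498  -0.248   0.0505  0.44  ]
 [ 0.3568  0.2749  0.0027  0.66  ]
 [ 0.5009 -0.2518  0.0503  0.71  ]
 [ 0.5007 -0.2502  0.0535  0.56  ]
 [ 0.5016 -0.2501  0.052   0.98  ]]
eye
[[ 0.3824 -0.2413  0.0136  0.66  ]
 [ 0.382  -0.2373  0.0126  0.51  ]
 [ 0.3838 -0.2387  0.0153  0.47  ]
 [ 0.3819 -0.2396  0.0127  0.51  ]
 [ 0.3829 -0.2403  0.0138  0.69  ]
 [ 0.3831 -0.2403  0.0147  0.48  ]]
eye_grip
[[ 0.603  -0.4519 -0.0001  0.68  ]
 [ 0.4097 -0.2369  0.0498  0.47  ]
 [ 0.4059 -0.2378  0.0502  0.63  ]
 [ 0.4112 -0.2394  0.0539  0.78  ]
 [ 0.4141 -0.2383  0.0538  0.58  ]
 [ 0.4141 -0.2395  0.0529  0.67  ]]
4.5
```

```bash
cat >> m.py <<'E'
def Rz(a): return np.array([[np.cos(a),-np.sin(a),0],[np.sin(a),np.cos(a),0],[0,0,1]])
def tool(F): # F columns x,y,z of object -> tool attitude
    return np.c_[F[:,1],F[:,0],-F[:,2]]
yaw=np.radians(5.0)
FD=Rz(yaw)@np.array([[np.cos(np.pi/6),0,-.5],[0,1,0],[.5,0,np.cos(np.pi/6)]])
UP,LE,OUT=FD.T
HOLE=np.array([.6263,.0454,.1335]);POST=np.array([.4853,.0330,.0645]);KNOB=np.array([.5945,-.040,.157])
FS=Rz(np.radians(-4.7))
def st(): 
    s=readout.sense(); print("t",s["time"],"pos",s["eef_pos"],"F",s["force"],"T",s["ft_torque"],"gap",s["finger_gap"]); return s
E
python3 - <<'E'
from m import *
R=tool(FS); print(bot.ik([.4997,-.2485,.12],R)); print(bot.ik(HOLE+OUT*.1,tool(FD)),bot.ik(HOLE+OUT*.006,tool(FD)),bot.ik(POST-OUT*.02,tool(FD)),bot.ik(KNOB-OUT*.02,tool(FD)))
bot.movep([.4997,-.2485,.12],R); bot.gripper_to(.045); st()
snap("side","s1.png");snap("top","t1.png")
E
```

```text
[-0.5449  0.4582  1.7046 -0.      0.9788 -2.0337]
[-0.0431  0.1522  1.9656  0.1341  0.5077 -1.8012] [-0.0302  0.3582  1.9304  0.178   0.3374 -1.8408] [-0.074   0.3751  2.2867  2.0135  0.089   2.5574] [-0.2152  0.3296  1.9712  0.4274  0.3675 -2.2366]
t 8.225 pos [ 0.4997 -0.2485  0.12  ] F [-0.8081 -1.0125  0.5105] T [ 0.0908 -0.0118 -0.0017] gap 0.04509520490387355
```

```bash
python3 - <<'E'
import cv2,numpy as np
s=cv2.imread('pics/s1.png')
cv2.imwrite('pics/s1z.png',cv2.resize(s[180:310,220:330],None,fx=5,fy=4.5,interpolation=cv2.INTER_CUBIC))
E
```

```text
(no output)
```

View pics/s1z.png

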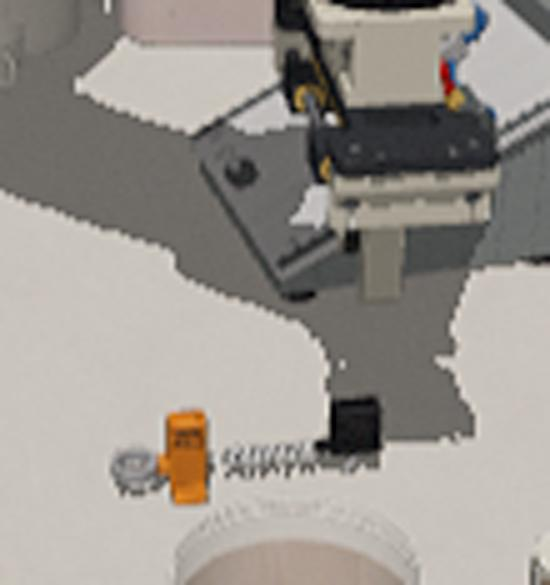

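```bash
python3 - <<'E'
from m import *
R=tool(FS)
for dy in (.0225,.04): print(dy,proj("side",np.array([.4997,-.2485,.12])-dy*R[:,0]))
bot.move_l([.4997,-.2485,.022],R,max_speed=.12,max_force=8)
bot.gripper_to(.008,grasp_force=25); st()
snap("side","s2.png")
bot.move_l([.4997,-.2485,.21],R,max_speed=.2);st()
snap("side","s3.png")
import cv2
a=[cv2.imread('pics/%s.png'%n)[170:310,220:330] for n in("s2","s3")]
cv2.imwrite('pics/s23.png',cv2.resize(np.hstack(a),None,fx=3.6,fy=3.6,interpolation=cv2.INTER_CUBIC))
E
```

```text
0.0225 [293.5964 252.7187]
0.04 [294.9657 256.8854]
t 9.9 pos [ 0.4998 -0.2485  0.0221] F [-0.6917  0.2868  0.5236] T [ 0.0322 -0.0332  0.0153] gap 0.013951815699774606
t 11.0417 pos [ 0.4991 -0.2482  0.2089] F [ 0.1425 -0.5368 -1.0467] T [-0.0071 -0.0517 -0.0197] gap 0.013570439270689526
```

View pics/s23.png

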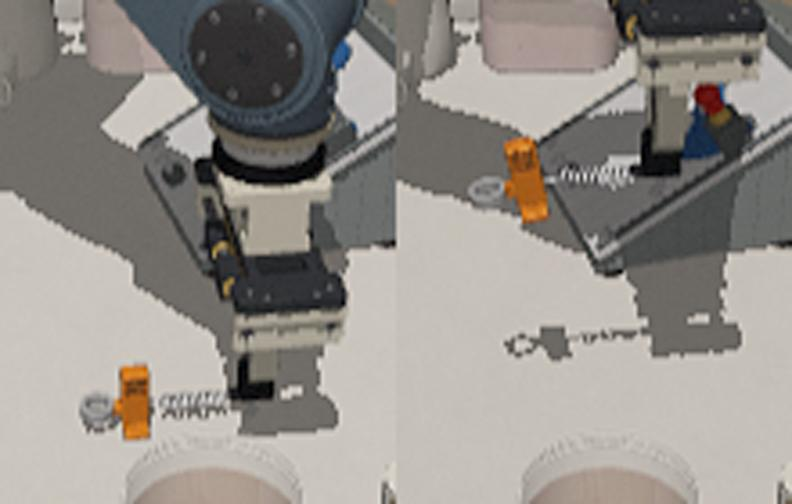

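```bash
python3 - <<'E'
from m import *
R=tool(FD); B=HOLE+UP*.0018
bot.movep(B+OUT*.11,R); st()
bot.move_l(B+OUT*.056,R,max_speed=.15); s=st()
D={}
for k in range(3):
  for c in("top","side"):
    cams.read_camera(c)
    for n in ("pin_grip","gate_hole","spring"):
      r=cams.mark_of(n,c)
      for x in r:
        if x["conf"]>.35: print(c,n,w(c,x["xyz"]),round(x["conf"],2), "rel TCP in FD",FD.T@(w(c,x["xyz"])-s["eef_pos"]))
snap("side","s4.png");snap("top","t4.png")
import cv2
a=cv2.imread('pics/s4.png')[140:240,250:350];b=cv2.imread('pics/t4.png')[150:250,220:320]
cv2.imwrite('pics/st4.png',cv2.resize(np.hstack([a,b]),None,fx=4,fy=4,interpolation=cv2.INTER_CUBIC))
st()
E
```

```text
t 12.2167 pos [0.5733 0.04   0.2296] F [-0.6461  0.5029  0.4151] T [ 0.0198  0.2867 -0.0327] gap 0.013833640834559093
t 12.725 pos [0.6    0.0425 0.1829] F [-0.0786  0.3235 -1.3369] T [0.0228 0.3112 0.0272] gap 0.0140618774012817
top pin_grip [0.5841 0.0428 0.2058] 0.5 rel TCP in FD [-0.0022  0.0017  0.0278]
top gate_hole [0.6238 0.0447 0.1361] 0.81 rel TCP in FD [-0.0027  0.0001 -0.0525]
top spring [0.6068 0.0407 0.1602] 0.57 rel TCP in FD [-0.0056 -0.0025 -0.0229]
top spring [ 0.5766 -0.3656 -0.003 ] 0.56 rel TCP in FD [-0.1439 -0.4045 -0.1315]
side pin_grip [0.5866 0.0358 0.207 ] 0.75 rel TCP in FD [ 0.     -0.0056  0.0279]
side gate_hole [0.6273 0.0423 0.1345] 0.49 rel TCP in FD [-0.0006 -0.0026 -0.0555]
side spring [0.6125 0.0433 0.1629] 0.49 rel TCP in FD [ 0.0009 -0.0003 -0.0236]
top pin_grip [0.5859 0.0406 0.2093] 0.59 rel TCP in FD [ 0.0009 -0.0007  0.03  ]
top gate_hole [0.6253 0.0423 0.1341] 0.81 rel TCP in FD [-0.0026 -0.0024 -0.0548]
top spring [0.6087 0.0417 0.1619] 0.46 rel TCP in FD [-0.0031 -0.0016 -0.0224]
side pin_grip [0.5863 0.0355 0.21  ] 0.64 rel TCP in FD [ 0.0012 -0.0059  0.0306]
side spring [0.613  0.0451 0.1597] 0.75 rel TCP in FD [-0.0001  0.0014 -0.0267]
top pin_grip [0.5835 0.0404 0.2074] 0.39 rel TCP in FD [-0.0022 -0.0006  0.0296]
top gate_hole [0.6242 0.0443 0.1363] 0.9 rel TCP in FD [-0.0022 -0.0003 -0.0524]
top spring [ 0.5418  0.3704 -0.001 ] 0.62 rel TCP in FD [-0.1173  0.3317 -0.1445]
top spring [0.6066 0.0433 0.163 ] 0.47 rel TCP in FD [-0.0042  0.0001 -0.0205]
side pin_grip [0.5861 0.0379 0.2058] 0.64 rel TCP in FD [-0.0009 -0.0034  0.027 ]
side gate_hole [0.6333 0.0443 0.1321] 0.75 rel TCP in FD [ 0.0035 -0.0012 -0.0606]
side spring [0.6109 0.0437 0.1626] 0.8 rel TCP in FD [-0.0006  0.0002 -0.023 ]
t 14.025 pos [0.6    0.0431 0.1829] F [-0.8991  0.5915 -1.5303] T [0.0049 0.3588 0.0098] gap 0.013522956995812763
```

View pics/st4.png

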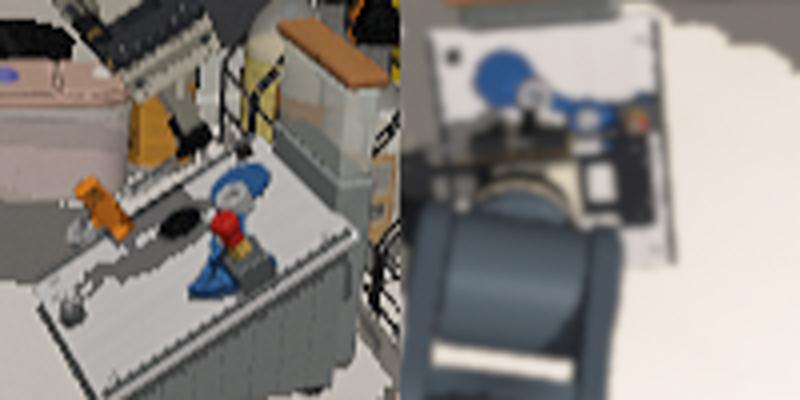

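```bash
python3 - <<'E'
from m import *
s=st();p=s["eef_pos"]; R=tool(FD)
p=HOLE+UP*.0018+OUT*.056
q=p+UP*.003-LE*.0008
print(bot.move_l(q-OUT*.022,R,max_speed=.1,max_force=5)); st()
h=bot.move_l(q-OUT*.050,R,max_speed=.04,max_force=4); s=st(); print(h, FD.T@(s["eef_pos"]-HOLE), FD.T@s["force"])
E
```

```text
t 14.025 pos [0.6    0.0431 0.1829] F [-0.8991  0.5915 -1.5303] T [0.0049 0.3588 0.0098] gap 0.013522956995812763
False
t 14.4 pos [0.6133 0.0435 0.1649] F [ 0.3685  0.5517 -1.2143] T [0.0479 0.3396 0.0214] gap 0.013306323467377767
t 15.0917 pos [0.6262 0.0443 0.1394] F [ 0.0823 -1.3131 -1.1289] T [-0.4139  0.4267 -0.2102] gap 0.013785027694810449
True [ 0.0028 -0.0011  0.0052] [-0.5926 -1.3152 -0.9615]
```

```bash
python3 - <<'E'
from m import *
s=st(); print(FD.T@(s["eef_pos"]-HOLE))
for c in("top","side"):
    snap(c,c+"5.png")
    for n in ("pin_grip","gate_hole","spring","eye"):
      for x in cams.mark_of(n,c)[:2]:
        if x["conf"]>.35: print(c,n,w(c,x["xyz"]),round(x["conf"],2), "FD rel hole",FD.T@(w(c,x["xyz"])-HOLE))
import cv2
a=cv2.imread('pics/side5.png')[150:250,240:340];b=cv2.imread('pics/top5.png')[150:250,220:320]
cv2.imwrite('pics/st5.png',cv2.resize(np.hstack([a,b]),None,fx=4,fy=4,interpolation=cv2.INTER_CUBIC))
E
```

```text
t 15.0917 pos [0.6262 0.0443 0.1394] F [ 0.0823 -1.3131 -1.1289] T [-0.4139  0.4267 -0.2102] gap 0.013785027694810449
[ 0.0028 -0.0011  0.0052]
top pin_grip [0.6074 0.0431 0.1637] 0.49 FD rel hole [-0.0014 -0.0007  0.0357]
top gate_hole [0.6216 0.0445 0.1346] 0.55 FD rel hole [-0.0035 -0.0005  0.0033]
top spring [0.6312 0.043  0.1191] 0.53 FD rel hole [-0.0032 -0.0028 -0.0148]
side pin_grip [0.6111 0.04   0.1616] 0.61 FD rel hole [ 0.0005 -0.004   0.0321]
side gate_hole [0.6301 0.043  0.1329] 0.61 FD rel hole [ 0.0028 -0.0027 -0.0024]
side gate_hole [ 0.3896  0.3925 -0.0048] 0.58 FD rel hole [-0.2472  0.3665 -0.017 ]
side spring [0.6365 0.0455 0.1201] 0.71 FD rel hole [ 0.0021 -0.0008 -0.0167]
side spring [ 0.4081 -0.4904  0.0024] 0.45 FD rel hole [-0.2942 -0.5148  0.0185]
side eye [0.533  0.0383 0.0703] 0.46 FD rel hole [-0.1126  0.0011 -0.0079]
```

View pics/st5.png

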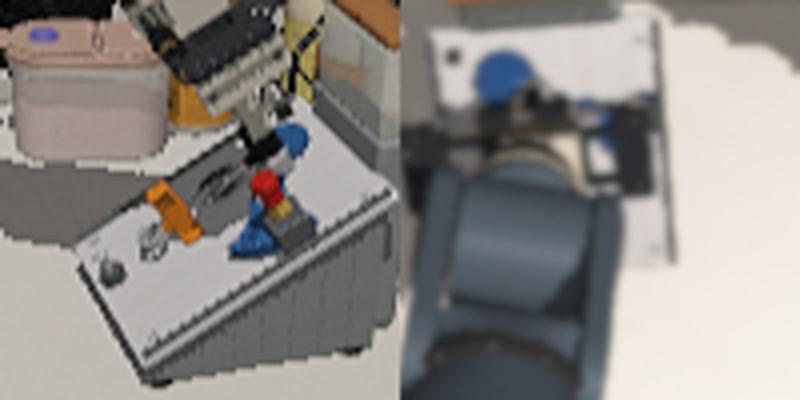

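```bash
python3 - <<'E'
from m import *
R=tool(FD); p=readout.sense()["eef_pos"]
print(bot.move_l(p-UP*.010,R,max_speed=.03,max_force=5)); s=st(); print(FD.T@(s["eef_pos"]-HOLE),FD.T@s["force"])
E
```

```text
True
t 15.8583 pos [0.6228 0.0441 0.1378] F [ 2.6522 -0.5981 -1.1177] T [-0.0153 -0.101   0.0154] gap 0.013535254369957145
[-0.001  -0.001   0.0056] [ 1.6841 -0.8269 -2.2629]
```

```bash
python3 - <<'E'
from m import *
R=tool(FD); p=readout.sense()["eef_pos"]
bot.gripper_to(.032); bot.move_l(p+OUT*.055,R,max_speed=.15); bot.movep(np.array([.46,.19,.26]),tool(Rz(yaw))); st()
for k in range(2):
  for c in("top","side"):
    snap(c,c+"6.png")
    for n in ("pin_grip","spring","eye","eye_grip"):
      for x in cams.mark_of(n,c)[:2]:
        if x["conf"]>.35: print(c,n,w(c,x["xyz"]),round(x["conf"],2), "FD rel hole",FD.T@(w(c,x["xyz"])-HOLE))
st()
import cv2
a=cv2.imread('pics/side6.png')[150:250,240:340];b=cv2.imread('pics/top6.png')[150:250,220:320]
cv2.imwrite('pics/st6.png',cv2.resize(np.hstack([a,b]),None,fx=4,fy=4,interpolation=cv2.INTER_CUBIC))
E
```

```text
t 17.7583 pos [0.4602 0.1898 0.2587] F [-0.1642  0.5707 -0.0705] T [0.0144 0.0315 0.0262] gap 0.03208008755199349
top pin_grip [0.6044 0.0427 0.16  ] 0.47 FD rel hole [-0.0059 -0.0007  0.0339]
top spring [0.6296 0.0429 0.1171] 0.73 FD rel hole [-0.0055 -0.0028 -0.0158]
top spring [ 0.4051 -0.4905  0.0031] 0.64 FD rel hole [-0.2965 -0.5146  0.0206]
top eye [0.5289 0.0392 0.0716] 0.45 FD rel hole [-0.1155  0.0023 -0.0048]
top eye_grip [0.5324 0.0413 0.1122] 0.66 FD rel hole [-0.092   0.0041  0.0285]
side pin_grip [0.6067 0.0393 0.1603] 0.62 FD rel hole [-0.004  -0.0044  0.0333]
side pin_grip [0.6294 0.0455 0.1334] 0.44 FD rel hole [ 0.0026 -0.0002 -0.0016]
side spring [0.638  0.0432 0.1189] 0.82 FD rel hole [ 0.0027 -0.0032 -0.0184]
side spring [ 0.388   0.3952 -0.0039] 0.74 FD rel hole [-0.2479  0.3693 -0.0156]
side eye [0.525  0.0387 0.0694] 0.53 FD rel hole [-0.1199  0.0021 -0.0048]
side eye_grip [0.5353 0.0403 0.1162] 0.61 FD rel hole [-0.0876  0.0028  0.0306]
side eye_grip [ 0.5438  0.3664 -0.0005] 0.36 FD rel hole [-0.1139  0.327  -0.0889]
top pin_grip [0.6067 0.0447 0.1629] 0.51 FD rel hole [-0.0023  0.001   0.0353]
top spring [0.6321 0.0421 0.117 ] 0.7 FD rel hole [-0.0035 -0.0038 -0.017 ]
top eye [0.528 0.036 0.07 ] 0.59 FD rel hole [-0.1172 -0.0008 -0.0056]
top eye_grip [0.529  0.0401 0.1123] 0.39 FD rel hole [-0.0949  0.0032  0.0303]
side pin_grip [0.6067 0.0411 0.1609] 0.68 FD rel hole [-0.0036 -0.0025  0.0336]
side spring [0.6387 0.0437 0.1171] 0.51 FD rel hole [ 0.0024 -0.0027 -0.0203]
side spring [0.3613 0.2742 0.0028] 0.38 FD rel hole [-0.2767  0.2511  0.0088]
side eye [0.524  0.0364 0.0708] 0.53 FD rel hole [-0.1203 -0.     -0.003 ]
side eye_grip [0.5334 0.0364 0.1148] 0.7 FD rel hole [-0.0902 -0.0008  0.0304]
t 18.7583 pos [0.46 0.19 0.26] F [ 1.135  -0.1746 -0.0032] T [-0.0482 -0.0046  0.0017] gap 0.03172052053016074
```

View pics/st6.png

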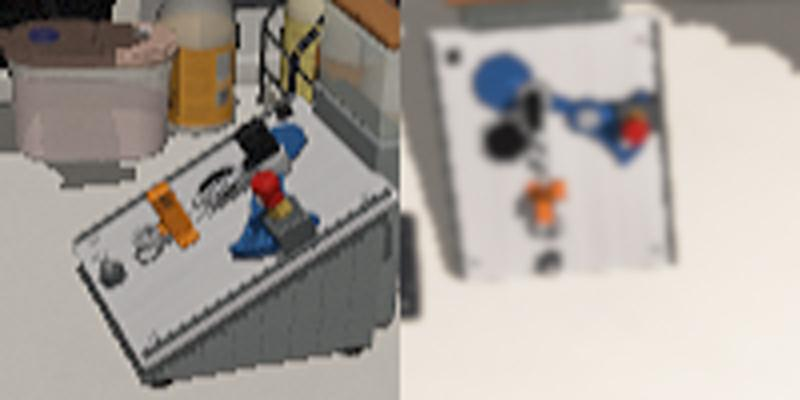

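```bash
cat >> m.py <<'E'
def Ft(deg):
    a=np.radians(deg);return Rz(yaw)@np.array([[np.cos(a),0,-np.sin(a)],[0,1,0],[np.sin(a),0,np.cos(a)]])
def P(u,l,o): return HOLE+UP*u+LE*l+OUT*o
E
python3 - <<'E'
from m import *
for d in (10,15,20,25,30):
    print(d)
    for q in (P(-.091,.0015,.06),P(-.091,.0015,-.0075),P(-.135,.0015,.03),P(-.130,.0015,-.005)):
        print("  ",bot.ik(q,tool(Ft(d))))
E
```

```text
10
   [-0.0292  0.2859  1.922   0.0293  0.7606 -1.7067]
   [-0.0213  0.4329  1.8818  0.031   0.6536 -1.7023]
   [-0.0353  0.328   2.016   0.0363  0.6247 -1.7209]
   [-0.0295  0.4118  1.9793  0.0371  0.5774 -1.7169]
15
   [-0.0359  0.2514  1.9876  0.053   0.6433 -1.7322]
   [-0.0271  0.4047  1.9488  0.0586  0.5286 -1.732 ]
   [-0.0427  0.2992  2.0805  0.0696  0.5032 -1.7574]
   [-0.0362  0.3864  2.0446  0.0731  0.4518 -1.7559]
20
   [-0.0432  0.2221  2.0526  0.0893  0.5223 -1.771 ]
   [-0.0334  0.3827  2.0144  0.106   0.3998 -1.782 ]
   [-0.0509  0.2767  2.1441  0.1281  0.3776 -1.8199]
   [-0.0436  0.3678  2.1085  0.1415  0.3221 -1.8282]
25
   [-0.0512  0.1989  2.1167  0.1513  0.3975 -1.8361]
   [-0.0402  0.3678  2.0781  0.2045  0.2678 -1.8838]
   [-0.0599  0.2618  2.2065  0.2544  0.2488 -1.9512]
   [-0.0517  0.3572  2.1705  0.3144  0.1904 -2.0059]
30
   [-0.0599  0.1831  2.1794  0.2783  0.2701 -1.9671]
   [-0.0475  0.3613  2.1394  0.5081  0.1385 -2.1917]
   [-0.0697  0.2562  2.2671  0.6654  0.1269 -2.3685]
   [-0.0604  0.3561  2.2302  1.1123  0.0821 -2.8099]
```

```bash
python3 - <<'E'
from m import *
R=tool(Ft(20))
bot.gripper_to(.036)
bot.movep(P(-.091,.0015,.06),R)
print(bot.move_l(P(-.091,.0015,-.0075),R,max_speed=.1,max_force=6)); s=st(); print(FD.T@(s["eef_pos"]-HOLE))
bot.gripper_to(.006,grasp_force=40); s=st(); print(FD.T@(s["eef_pos"]-HOLE))
p=s["eef_pos"]
print(bot.move_l(p+OUT*.026-UP*.010,R,max_speed=.06,max_force=12)); s=st()
print(bot.move_l(p+OUT*.026-UP*.039,R,max_speed=.06,max_force=12)); s=st(); print(FD.T@(s["eef_pos"]-HOLE))
def look(tag):
  for c in("top","side"):
    snap(c,c+tag+".png")
    for n in ("spring","eye","eye_grip","post_top","gate_hole"):
      for x in cams.mark_of(n,c)[:2]:
        q=FD.T@(w(c,x["xyz"])-HOLE)
        if x["conf"]>.3 and np.linalg.norm(q)<.25: print(c,n,round(x["conf"],2), "FD rel hole",q)
look("7"); look("7")
import cv2
a=cv2.imread('pics/side7.png')[150:250,240:340];b=cv2.imread('pics/top7.png')[150:250,220:320]
cv2.imwrite('pics/st7.png',cv2.resize(np.hstack([a,b]),None,fx=4,fy=4,interpolation=cv2.INTER_CUBIC))
st()
E
```

```text
False
t 20.7417 pos [0.5515 0.0406 0.0819] F [-0.7126  0.8794  0.4352] T [0.0888 0.1942 0.0265] gap 0.035929334690558506
[-0.0907  0.0017 -0.0072]
t 21.2333 pos [0.5514 0.0403 0.0818] F [-3.583  -0.7978  4.7241] T [-0.1157  0.3535 -0.0629] gap 0.013697074603862294
[-0.0908  0.0015 -0.0073]
False
t 21.85 pos [0.5301 0.0384 0.0996] F [ 2.6134  0.1049 -0.6395] T [ 0.133  -0.2553  0.0711] gap 0.013670296703020295
False
t 22.4833 pos [0.5052 0.0362 0.0851] F [4.322  0.4708 1.234 ] T [ 0.1484 -0.6562  0.1254] gap 0.013999963531940635
[-0.1294  0.0014  0.0188]
top eye_grip 0.38 FD rel hole [-0.1305  0.0021  0.0585]
top gate_hole 0.75 FD rel hole [-0.0007 -0.0018  0.0029]
top gate_hole 0.61 FD rel hole [-0.1007 -0.0117 -0.0929]
side spring 0.53 FD rel hole [ 0.0032 -0.0012 -0.0172]
side eye 0.52 FD rel hole [-0.157   0.0029  0.0204]
side eye_grip 0.65 FD rel hole [-0.1252  0.0005  0.0571]
side post_top 0.37 FD rel hole [-0.1585 -0.0009  0.0148]
side gate_hole 0.53 FD rel hole [ 0.0061 -0.0013 -0.0033]
top spring 0.47 FD rel hole [-0.0031 -0.002  -0.0157]
top eye 0.4 FD rel hole [-0.1544  0.0001  0.0171]
top eye_grip 0.49 FD rel hole [-0.1323  0.0057  0.0587]
top gate_hole 0.64 FD rel hole [-0.0031  0.0023  0.0043]
side spring 0.72 FD rel hole [ 0.0015 -0.0012 -0.0166]
side eye 0.62 FD rel hole [-0.1587  0.0007  0.0214]
side eye_grip 0.68 FD rel hole [-0.1554  0.0017  0.0208]
side eye_grip 0.42 FD rel hole [-0.1227  0.0035  0.0573]
side post_top 0.42 FD rel hole [-0.1569 -0.0014  0.0139]
side gate_hole 0.79 FD rel hole [-0.0019  0.0008 -0.0044]
t 23.6833 pos [0.5048 0.0362 0.0848] F [4.2969 0.3301 0.8261] T [ 0.1519 -0.6573  0.0849] gap 0.013745604782290075
```

View pics/st7.png

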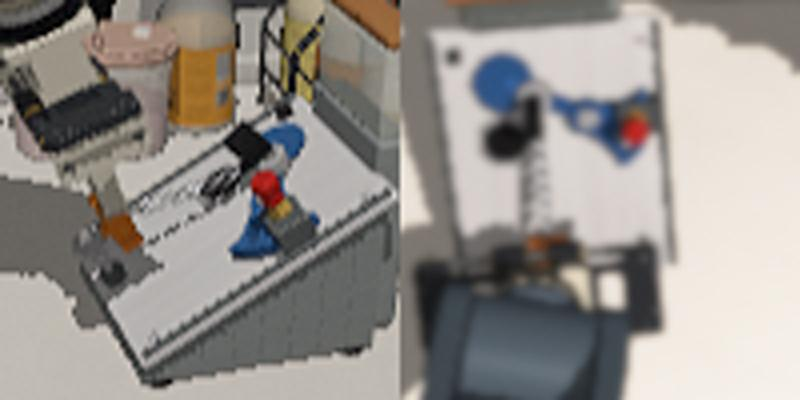

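```bash
python3 - <<'E'
from m import *
R=tool(Ft(20)); p=P(-.1298,.0015,.0187)
q=p-UP*.0015
h=bot.move_l(q-OUT*.022,R,max_speed=.04,max_force=5); s=st(); print(h,FD.T@(s["eef_pos"]-p),FD.T@s["force"])
E
```

```text
t 24.3833 pos [0.5145 0.0371 0.0649] F [2.8057 1.4092 1.7041] T [ 0.196  -0.6293  0.1268] gap 0.013601658046333643
False [-0.0016  0.     -0.022 ] [3.379  1.1593 0.0169]
```

```bash
python3 - <<'E'
from m import *
for c in("side","top","side"):
    snap(c,c+"8.png")
    for n in ("spring","eye","post_top"):
      for x in cams.mark_of(n,c)[:2]:
        q=FD.T@(w(c,x["xyz"])-HOLE)
        if x["conf"]>.3 and np.linalg.norm(q)<.25: print(c,n,round(x["conf"],2), "FD rel hole",q)
import cv2
a=cv2.imread('pics/side8.png')[190:250,240:300];b=cv2.imread('pics/top8.png')[180:240,230:290]
cv2.imwrite('pics/st8.png',cv2.resize(np.hstack([a,b]),None,fx=6,fy=6,interpolation=cv2.INTER_CUBIC))
E
```

```text
side spring 0.53 FD rel hole [ 0.0026 -0.0014 -0.016 ]
side eye 0.42 FD rel hole [-0.1573  0.0032  0.0005]
side post_top 0.58 FD rel hole [-0.1596  0.0008  0.0132]
top spring 0.55 FD rel hole [-0.0021 -0.0033 -0.0133]
top eye 0.52 FD rel hole [-0.1558  0.0035  0.    ]
top post_top 0.32 FD rel hole [-0.001   0.0001  0.0036]
side spring 0.62 FD rel hole [ 0.0031 -0.0006 -0.0174]
side eye 0.45 FD rel hole [-0.1586 -0.0029 -0.002 ]
side post_top 0.41 FD rel hole [-0.1587  0.      0.0135]
```

View pics/st8.png

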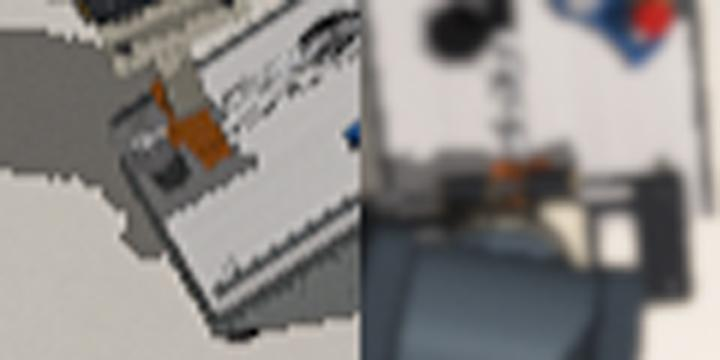

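```bash
python3 - <<'E'
from m import *
R=tool(Ft(20)); p=readout.sense()["eef_pos"]
h=bot.move_l(p-OUT*.008,R,max_speed=.03,max_force=3); s=st(); print(h,FD.T@(s["eef_pos"]-p),FD.T@s["force"])
p=s["eef_pos"]
h=bot.move_l(p+UP*.010,R,max_speed=.03,max_force=4); s=st(); print(h,FD.T@(s["eef_pos"]-p),FD.T@s["force"])
E
```

```text
t 25.225 pos [0.5174 0.0373 0.0615] F [4.1077 0.2869 1.9189] T [ 0.0516 -0.5697 -0.0603] gap 0.013523025304001133
True [ 0.0007 -0.0001 -0.0044] [ 4.5249 -0.0722 -0.3967]
t 25.5 pos [0.5224 0.0377 0.0643] F [-1.586  -1.0016  4.1263] T [-0.0351  0.2386 -0.0662] gap 0.013385534694707966
True [ 0.0057 -0.     -0.0001] [ 0.6193 -0.8595  4.4071]
```

```bash
python3 - <<'E'
from m import *
R=tool(Ft(20)); p=readout.sense()["eef_pos"]
bot.gripper_to(.034); bot.dwell(.15)
F20=Ft(20)
bot.move_l(p+F20[:,2]*.075,R,max_speed=.15); bot.movep(np.array([.47,-.13,.27]),tool(FD@np.eye(3))) if bot.ik([.47,-.13,.27],tool(FD)) is not None else bot.movep(np.array([.47,-.13,.27]),R)
st()
for c in("side","top","side","top"):
    snap(c,c+"9.png")
    for n in ("spring","eye","post_top","plunger_knob","gate_hole"):
      for x in cams.mark_of(n,c)[:2]:
        q=FD.T@(w(c,x["xyz"])-HOLE)
        if x["conf"]>.3 and np.linalg.norm(q)<.25: print(c,n,round(x["conf"],2), "FD rel hole",q)
import cv2
a=cv2.imread('pics/side9.png')[170:245,250:350];b=cv2.imread('pics/top9.png')[150:225,225:325]
cv2.imwrite('pics/st9.png',cv2.resize(np.hstack([a,b]),None,fx=4,fy=4,interpolation=cv2.INTER_CUBIC))
st()
E
```

```text
t 27.7417 pos [ 0.4698 -0.1296  0.2687] F [-0.9251 -1.0373  0.3467] T [0.0688 0.255  0.0231] gap 0.03398359551935798
side spring 0.74 FD rel hole [ 0.0034 -0.0005 -0.0151]
side post_top 0.55 FD rel hole [-0.1575  0.      0.0138]
side plunger_knob 0.41 FD rel hole [-0.0182 -0.0846  0.039 ]
side gate_hole 0.48 FD rel hole [ 0.0002 -0.001  -0.0036]
top spring 0.67 FD rel hole [-0.0025 -0.0006 -0.0124]
top eye 0.42 FD rel hole [-0.1502  0.0037 -0.0069]
top plunger_knob 0.42 FD rel hole [-0.0261 -0.0825  0.0386]
top gate_hole 0.94 FD rel hole [-0.0028 -0.0015  0.0021]
side spring 0.76 FD rel hole [ 0.0032  0.0015 -0.0181]
side eye 0.61 FD rel hole [-0.1536 -0.0012 -0.0035]
side post_top 0.6 FD rel hole [-0.0155 -0.0042  0.0321]
side post_top 0.56 FD rel hole [-0.1592 -0.0031  0.0115]
side plunger_knob 0.59 FD rel hole [-0.0177 -0.0846  0.0415]
side gate_hole 0.51 FD rel hole [ 0.003   0.0021 -0.0014]
top spring 0.78 FD rel hole [-0.0021 -0.0033 -0.0146]
top eye 0.67 FD rel hole [-0.1526  0.0016 -0.005 ]
top plunger_knob 0.48 FD rel hole [-0.0233 -0.0773  0.0399]
top plunger_knob 0.41 FD rel hole [-0.123   0.0064  0.0294]
top gate_hole 0.73 FD rel hole [-0.0029  0.0036  0.004 ]
t 28.9417 pos [ 0.47 -0.13  0.27] F [ 0.2835 -0.0106  0.1866] T [-0.0455  0.2437 -0.038 ] gap 0.03375294277578255
```

View pics/st9.png

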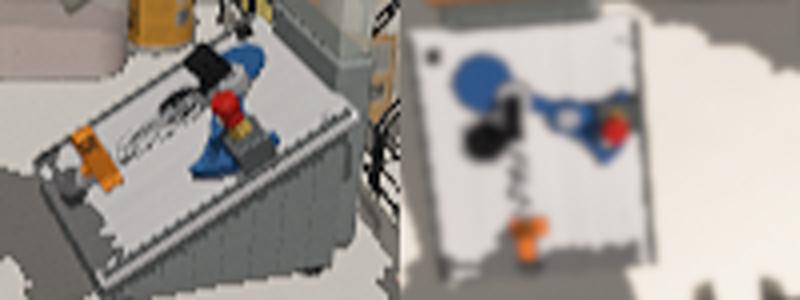

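```bash
python3 - <<'E'
from m import *
R=tool(FD); k=P(-.0213,-.0823,0)
bot.gripper_to(.042)
bot.movep(k+OUT*.075,R)
h=bot.move_l(k+OUT*.018,R,max_speed=.08,max_force=6); s=st(); print(h,FD.T@(s["eef_pos"]-k))
bot.gripper_to(.010,grasp_force=45); s=st(); print(FD.T@(s["eef_pos"]-k),FD.T@s["force"])
p=s["eef_pos"]
h=bot.move_l(p+OUT*.0125,R,max_speed=.04,max_force=30); s=st(); print(h,FD.T@(s["eef_pos"]-p),FD.T@s["force"])
bot.dwell(.5); s=st(); print(FD.T@(s["eef_pos"]-p),FD.T@s["force"])
snap("side","side10.png"); snap("top","top10.png")
import cv2
a=cv2.imread('pics/side10.png')[170:245,250:350];b=cv2.imread('pics/top10.png')[150:225,225:325]
cv2.imwrite('pics/st10.png',cv2.resize(np.hstack([a,b]),None,fx=4,fy=4,interpolation=cv2.INTER_CUBIC))
E
```

```text
t 30.9 pos [ 0.6062 -0.0391  0.1388] F [-0.0229 -0.4043 -0.484 ] T [ 0.003   0.2503 -0.0328] gap 0.041930276609910264
False [ 0.0002 -0.0001  0.0183]
t 31.5333 pos [ 0.606  -0.0388  0.1394] F [-12.5095   1.4034  14.9504] T [0.3315 0.8145 0.1916] gap 0.01490723427103718
[0.0004 0.0002 0.0189] [-3.2112  2.4884 19.1172]
t 32.0167 pos [ 0.5998 -0.0394  0.1503] F [-0.1571 -0.6413 -1.1215] T [ 0.0406  0.2716 -0.0798] gap 0.009984326879212685
False [ 0.0001 -0.0001  0.0126] [-0.7446 -0.6252 -0.865 ]
t 32.5167 pos [ 0.5997 -0.0394  0.1502] F [ 0.5195 -0.1391 -0.8776] T [-0.0177  0.2254 -0.0012] gap 0.009989272451855527
[-0.     -0.      0.0124] [-0.0011 -0.1839 -1.0127]
```

View pics/st10.png

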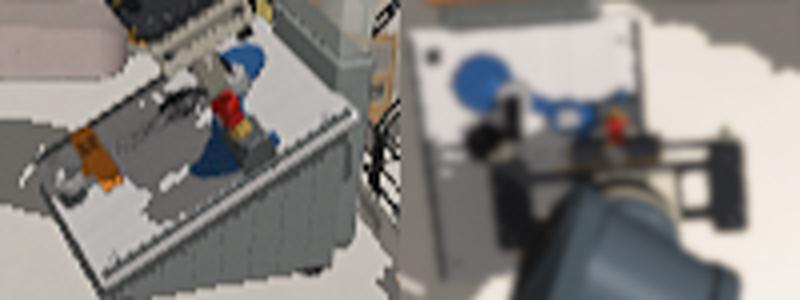

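```bash
python3 - <<'E'
from m import *
s=readout.sense();p=s["eef_pos"]; print(FD.T@(p-HOLE))
for c in("side","top"):
    for i in range(3):
        cams.read_camera(c)
        for x in cams.mark_of("plunger_knob",c)[:2]:
            q=FD.T@(w(c,x["xyz"])-HOLE)
            if x["conf"]>.3 and np.linalg.norm(q)<.25: print(c,round(x["conf"],2),q)
    print(c,"tcp px",proj(c,p),"knob px",proj(c,P(-.0213,-.0823,.041)),"dup",proj(c,P(-.0113,-.0823,.041)),"dl",proj(c,P(-.0213,-.0723,.041)))
import cv2
a=cv2.imread('pics/side10.png')[170:215,280:325];b=cv2.imread('pics/top10.png')[160:205,255:300]
a0=cv2.imread('pics/side9.png')[170:215,280:325];b0=cv2.imread('pics/top9.png')[160:205,255:300]
cv2.imwrite('pics/st11.png',cv2.resize(np.vstack([np.hstack([a0,b0]),np.hstack([a,b])]),None,fx=6.5,fy=6.5,interpolation=cv2.INTER_NEAREST))
E
```

```text
[-0.021  -0.0821  0.0314]
side 0.52 [-0.02   -0.0842  0.0411]
side 0.37 [-0.0199 -0.0836  0.0421]
side 0.41 [-0.0193 -0.0803  0.0424]
side tcp px [306.2147 196.1568] knob px [304.8053 193.9206] dup [307.6269 192.0364] dl [303.5439 192.4806]
top 0.36 [-0.0242 -0.0785  0.0436]
top 0.58 [-0.0261 -0.0805  0.0393]
top 0.52 [-0.0243 -0.0811  0.0404]
top tcp px [278.9341 181.137 ] knob px [279.0645 182.2665] dup [278.8173 179.3767] dl [275.992  182.5151]
```

View pics/st11.png

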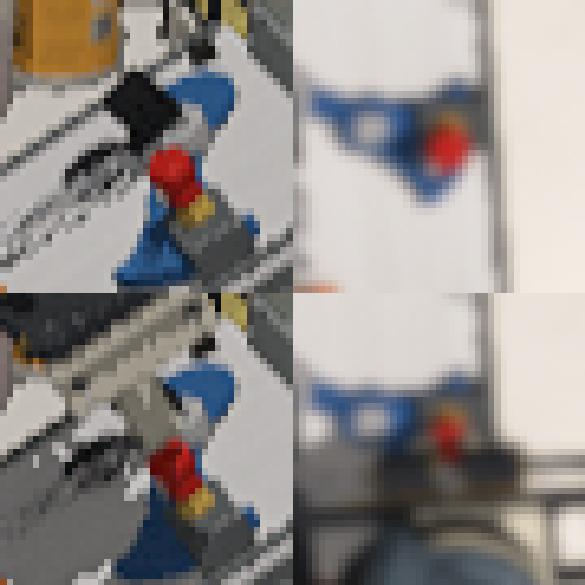

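```bash
python3 - <<'E'
from m import *
C,d=cloud("side",'pics/s1_d.npy')
m=(d>0)&(abs(C[...,0]-.5)<.03)&(C[...,1]>-.34)&(C[...,1]<-.17)&(C[...,2]>.07)&(C[...,2]<.16)
q=C[m]; o=np.argsort(q[:,2])[:40]; print("s1 lowest finger pts\n",q[o][::4])
C,d=cloud("side",'pics/side10_d.npy')
L=(C-P(-.0213,-.0823,0))@FD
for v in range(186,206,1):
    print(v,' '.join('%4d,%4d,%3d'%tuple(1000*L[v,u]) for u in range(296,316,2)))
E
```

```text
s1 lowest finger pts
 [[ 0.503  -0.2251  0.139 ]
 [ 0.4972 -0.2272  0.1411]
 [ 0.4977 -0.2248  0.1425]
 [ 0.4995 -0.2276  0.144 ]
 [ 0.4899 -0.2814  0.1449]
 [ 0.4971 -0.2265  0.1466]
 [ 0.5058 -0.2858  0.1484]
 [ 0.5023 -0.2263  0.1488]
 [ 0.489  -0.2842  0.1497]
 [ 0.4973 -0.2252  0.1516]]
186  -19, -87,136   -7, -23, 92   -3, -23, 88    1, -22, 84    6, -21, 80   24,  76, 11   33, 109,-14   38, 100,-12   43,  93,-12   47,  86,-12
187   -4,  74, 30   -8, -13, 83   -4, -21, 84    0, -20, 80    5, -23, 78   22,  75,  9   29,  85, -1   33,  77, -1   40,  88,-12   45,  84,-13
188    0, 148,-20   -7,   6, 67   -5, -20, 81    0, -19, 76    4, -21, 74    9, -21, 70   27,  85, -5   31,  73, -1   38,  80,-10   43,  79,-14
189   -1, 146,-22   -8,  14, 59   -7, -20, 78   -2, -22, 75    2, -21, 71    8, -17, 65   25,  81, -5   29,  71, -3   36,  81,-14 -103,-943,683
190   -3, 141,-22    1, 134,-22   -8, -19, 74   -3, -19, 70    1, -21, 68    5, -24, 66   22,  71, -2   28,  68, -4   34,  78,-15   40,  81,-21
191   -5, 132,-19    0, 126,-20   -7,   6, 54   -5, -24, 71    0, -22, 66    5, -18, 59
[... 1372 characters left out ...]
-21,  79,-21  -16,  75,-22  -13,  47, -7   -9,  35, -3   -7,  -3, 19   -3,  -8, 19    2,  -4, 12    7,  -4,  8   12,  -5,  4
202  -28,  80,-21  -23,  75,-22  -18,  66,-19  -15,  43, -8  -10,  38, -8   -5,  31, -7   -4,  -8, 16    0,  -9, 13    5,  -6,  6   11,  -3,  0
203  -30,  77,-22  -25,  72,-23  -20,  65,-22  -15,  59,-22  -12,  32, -7   -9,  10,  3   -5,  -1,  8   -1,  -8,  9    3,  -9,  5    8, -14,  5
204  -32,  72,-21  -27,  64,-20  -22,  60,-22  -17,  51,-20  -14,  28, -8  -11,   8,  1   -7,  -5,  8   -2, -10,  7    2, -10,  3    6, -15,  2
205  -34,  66,-21  -29,  58,-19  -24,  52,-19  -21,  29, -7  -16,  23, -7  -13,   1,  4   -8,  -4,  4   -4, -13,  7    0, -17,  5    4, -20,  3
```

```bash
python3 - <<'E'
from m import *
print(bot.grip_depth)
R=tool(FD); k=P(-.0225,-.0815,0)
p=readout.sense()["eef_pos"]
bot.move_l(p+OUT*.022,R,max_speed=.15)
bot.gripper_to(.042)
h=bot.move_l(k+OUT*.006,R,max_speed=.07,max_force=6); s=st(); print(h,FD.T@(s["eef_pos"]-k))
bot.gripper_to(.010,grasp_force=45); s=st(); print(FD.T@(s["eef_pos"]-k),FD.T@s["force"])
snap("side","side12.png")
import cv2
a=cv2.imread('pics/side12.png')[160:220,270:330]
cv2.imwrite('pics/st12.png',cv2.resize(a,None,fx=8,fy=8,interpolation=cv2.INTER_NEAREST))
E
```

```text
0.0188
t 35.0583 pos [ 0.6111 -0.0377  0.1276] F [0.5082 0.4244 0.2235] T [0.0579 0.2387 0.0445] gap 0.042135357463261906
False [0.0001 0.     0.0061]
t 35.575 pos [ 0.6112 -0.0381  0.1278] F [-2.9534 -4.3977  3.9577] T [-0.6446  0.3816 -0.3204] gap 0.020008008193273145
[ 0.0003 -0.0004  0.0062] [-0.9011 -4.1235  5.0902]
```

View pics/st12.png

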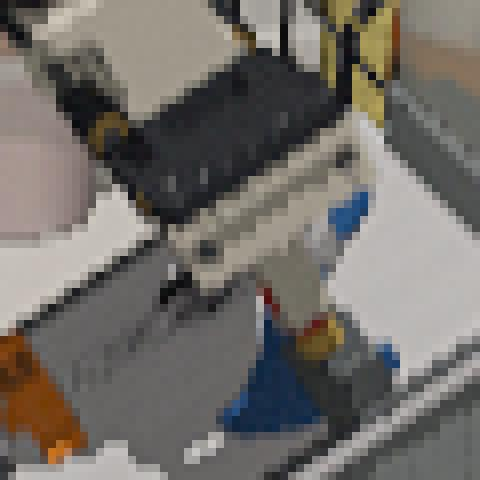

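```bash
python3 - <<'E'
from m import *
R=tool(FD); k=P(-.0225,-.0815,0); p=readout.sense()["eef_pos"]
h=bot.move_l(p+OUT*.0125,R,max_speed=.04,max_force=30); s=st(); print(h,FD.T@(s["eef_pos"]-p),FD.T@s["force"])
bot.dwell(.6); s=st(); print(FD.T@(s["eef_pos"]-p),FD.T@s["force"])
snap("side","side13.png"); snap("top","top13.png")
import cv2
a=cv2.imread('pics/side13.png')[165:240,250:350];b=cv2.imread('pics/top13.png')[150:225,225:325]
cv2.imwrite('pics/st13.png',cv2.resize(np.hstack([a,b]),None,fx=4,fy=4,interpolation=cv2.INTER_CUBIC))
E
```

```text
t 36.0917 pos [ 0.6049 -0.0387  0.1384] F [ 4.4616 -1.8665 -7.085 ] T [-0.4432  0.1576 -0.2496] gap 0.019784502935084075
False [-0.0001 -0.      0.0123] [ 0.1657 -2.2482 -8.2768]
t 36.6917 pos [ 0.6049 -0.0386  0.1385] F [ 4.0677 -3.4158 -5.9877] T [-0.4881  0.2934 -0.3413] gap 0.019584994304786888
[-0.0001  0.      0.0125] [ 0.2577 -3.7573 -7.0627]
```

View pics/st13.png

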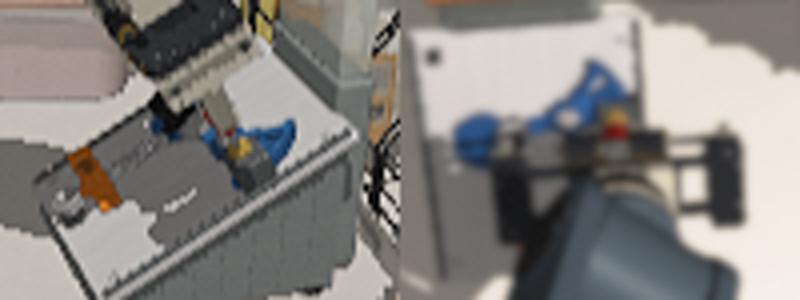

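The gate has swung: the blue disc is now over the outlet. I'll let the plunger back in and check.

```bash
python3 - <<'E'
from m import *
R=tool(FD); p=readout.sense()["eef_pos"]
print(bot.move_l(p-OUT*.012,R,max_speed=.04,max_force=15)); s=st(); print(FD.T@(s["eef_pos"]-p),FD.T@s["force"])
bot.gripper_to(.044); bot.dwell(.2)
bot.move_l(readout.sense()["eef_pos"]+OUT*.08,R,max_speed=.15)
bot.movep([.42,-.16,.30],tool(Ft(15))); st()
for c in("side","top","side","top"):
    snap(c,c+"14.png")
    for n in ("spring","eye","post_top","plunger_knob","gate_hole"):
      for x in cams.mark_of(n,c)[:2]:
        q=FD.T@(w(c,x["xyz"])-HOLE)
        if x["conf"]>.3 and np.linalg.norm(q)<.25: print(c,n,round(x["conf"],2), "FD rel hole",q)
import cv2
a=cv2.imread('pics/side14.png')[165:240,250:350];b=cv2.imread('pics/top14.png')[150:225,225:325]
cv2.imwrite('pics/st14.png',cv2.resize(np.hstack([a,b]),None,fx=4,fy=4,interpolation=cv2.INTER_CUBIC))
st()
E
```

```text
True
t 37.1667 pos [ 0.6111 -0.0382  0.1277] F [-5.267  -1.4377  6.7956] T [-0.0406  0.431  -0.0606] gap 0.019779608787795434
[-0.     -0.0001 -0.0126] [-1.2547 -0.9732  8.5713]
t 39.525 pos [ 0.4204 -0.1596  0.2989] F [0.4336 0.3939 0.0217] T [0.0598 0.1466 0.0598] gap 0.044104417979937215
side spring 0.54 FD rel hole [-0.0296  0.0024 -0.0154]
side eye 0.44 FD rel hole [-0.153   0.0028 -0.0035]
side post_top 0.42 FD rel hole [-0.1583 -0.0028  0.0126]
side plunger_knob 0.49 FD rel hole [-0.0193 -0.0832  0.0437]
side gate_hole 0.47 FD rel hole [-0.0315  0.0057 -0.0026]
top spring 0.52 FD rel hole [-0.0318 -0.0013 -0.0138]
top spring 0.39 FD rel hole [-0.0492  0.0018  0.0363]
top plunger_knob 0.39 FD rel hole [-0.0252 -0.0787  0.0393]
top gate_hole 0.96 FD rel hole [-0.0349  0.0047  0.0028]
top gate_hole 0.73 FD rel hole [-0.1542 -0.0003 -0.0087]
side spring 0.76 FD rel hole [-0.0313 -0.0015 -0.0139]
side eye 0.57 FD rel hole [-0.1543  0.0011 -0.0048]
side post_top 0.61 FD rel hole [-0.1583  0.0005  0.0114]
side plunger_knob 0.57 FD rel hole [-0.0192 -0.0854  0.0399]
side gate_hole 0.55 FD rel hole [-0.0318  0.006  -0.0023]
side gate_hole 0.44 FD rel hole [-0.0314  0.0019 -0.0155]
top spring 0.63 FD rel hole [-0.0346 -0.0004 -0.0143]
top eye 0.51 FD rel hole [-0.1522  0.0045 -0.0054]
top plunger_knob 0.69 FD rel hole [-0.0994 -0.0096 -0.0956]
top plunger_knob 0.43 FD rel hole [-0.0266 -0.079   0.0411]
top gate_hole 0.74 FD rel hole [-0.0346  0.0037  0.0043]
t 40.725 pos [ 0.42 -0.16  0.3 ] F [-0.5116  0.2291  0.4098] T [ 0.0248  0.1498 -0.0086] gap 0.04426310221890597
```

View pics/st14.png

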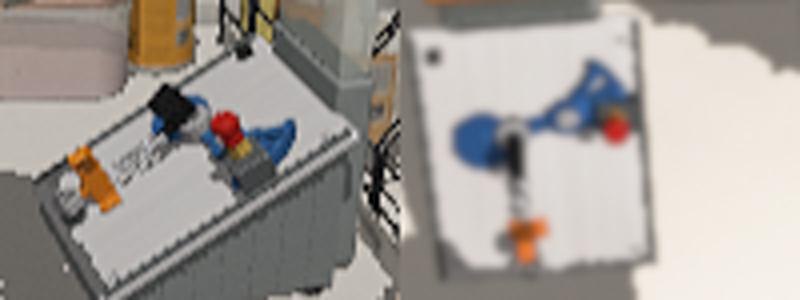

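```bash
python3 - <<'E'
from m import *
for c in("side","top"):
  D={"spring":[],"gate_hole":[],"pin_grip":[],"plunger_knob":[]}
  for i in range(5):
    cams.read_camera(c)
    for n in D:
      for x in cams.mark_of(n,c)[:1]:
        q=FD.T@(w(c,x["xyz"])-P(-.032,0,0))
        if np.linalg.norm(q)<.12: D[n].append(q)
  for n in D: print(c,n,len(D[n]),np.median(D[n],0),np.std(D[n],0))
print(readout.sense()["time"])
E
```

```text
side spring 5 [ 0.0006  0.0015 -0.0156] [0.0025 0.0008 0.0014]
side gate_hole 5 [ 0.0009  0.005  -0.0025] [0.0014 0.0008 0.002 ]
side pin_grip 5 [-0.0137 -0.0004  0.0339] [0.0008 0.0014 0.0013]
side plunger_knob 4 [ 0.0113 -0.085   0.0425] [0.0011 0.0004 0.0015]
top spring 5 [-0.0038  0.0003 -0.0128] [0.0009 0.0016 0.0012]
top gate_hole 5 [-0.0036  0.0043  0.0019] [0.0012 0.0011 0.0019]
top pin_grip 5 [-0.0165  0.0026  0.0364] [0.0015 0.0011 0.0006]
top plunger_knob 5 [ 0.007  -0.0795  0.0382] [0.0097 0.0312 0.0029]
43.225
```

```bash
python3 - <<'E'
from m import *
workorder.job_done(); st()
E
```

```text
the job is handed in; nothing more can be done
the job is handed in; nothing more can be done
```

The return spring is refitted and the gate is shut and locked. I handed the job in at about 43 s, with the robot clear of everything. No verdict is reported back, so the checks below are my own.

**What I did:** I hooked the pin into the gate hole, and a small sideways push met resistance there, so the pin was in. I then stretched the spring and lowered the eye over the post. Easing it back up-slope showed the post taking the pull, so I let go. Pulling the plunger knob let the gate swing shut, and I guided the plunger back in before releasing it.

**Last checks (camera marks averaged, good to about 2 mm):**

| Check | Reading | Limit |
|---|---|---|
| Pin depth in the hole | about 13–15 mm | at least 8 mm |
| Pin offset from the hole axis | about 4 mm in total, about 3 mm per axis | 6 mm per axis |
| Eye offset from the post axis | about 5 mm | 9 mm |
| Eye below the post top | about 17 mm | at least 10 mm |
| Knob height against before the pull | the same within about 2 mm | plunger under 3 mm out |
| Gate | boss moved about 33 mm; blue disc over the outlet | over 0.72 rad |

- **Gate and plunger not read directly:** I inferred both from the pictures rather than measuring the gate angle or plunger travel. I did not check the bystanders' positions afterwards, and I commanded no moves near them.
- **First plunger grip slipped:** The cameras showed the fingers ending about 20 mm short of the reported TCP, so I was gripping too high. I went 12 mm deeper and the second grip held.
- **Cameras disagreed:** The side and top cameras differed by 4–8 mm along the slope. I used their average or compared points within one camera.

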